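# Roll the pan-rest slats home

### The job

Take the palm roller from its rest and roll it firmly along the slatted pan-rest panel, which does not lie level, pressing the slats with the roller only and never harder than 40 N, until every slat lies flush with the frame. Then stand the roller back upright in its rest and let go, leaving everything else on the worktop where it is.

Things in the scene. Friction and masses are not known exactly. Their poses are not given: they have to be found in the camera images.
- panel: Pan-rest panel let into the worktop and fixed: a dark steel frame 116 x 192 mm holding seven stone-grey slats side by side, standing up out of a black rubber collar (132 x 208 mm, 6 mm thick). Origin: centre of the collar's underside, on the worktop; x runs along the slats, y along the panel's length (the way to roll). The frame's border is 12 mm wide.
- panel_mid (a point): Middle of the panel, 40 mm above the worktop (a fixed height, not the slats'). The frame is not levelled: its top at the middle is 18 to 38 mm above the worktop, and it slopes along y by up to 0.045 rad either way; it does not give. Adhesive under the slats: each yields only above 7 N, then sinks at about 28 mm/s under 14 N and stays; rolling on to them faster than about 50 mm/s wedges the wheel.
- roller: Palm roller, 470 g: a black rubber wheel 50 mm in diameter and 54 mm wide (along x) turning freely between two steel cheeks (79 mm over the cheeks, 36 mm along y, their flat lower ends 14 mm above the wheel's lowest point), under a wooden palm bar. Total height 108 mm. Origin: the lowest point of the wheel; z is up, x along the axle and the bar, y the rolling direction (either way round).
- roller_grip (a point): Centre of the roller's wooden palm bar, 93 mm straight above the wheel's lowest point. The bar is 80 mm long (along x), 26 mm wide (along y, grip it across this) and 30 mm tall; free on all sides and above. Axes as the roller's.
- roller_wheel (a joint): How far the roller's wheel has turned on its axle, rad, 0 at the start, either sign (1 rad = 25 mm of rolling).
- rest: Grey plastic rest, fixed, 99 x 60 mm, 36 mm tall, in which the roller stands upright at the start: the cheeks stand on two ledges 24 mm above the worktop, the wheel hangs free between them, 10 mm above the worktop. Walls 12 mm high above the ledges surround the cheeks with 6 mm play each way. Origin: centre of its underside; x is along the parked roller's axle.
- rest_seat (a point): Where the centre of the palm bar (roller_grip) is when the roller stands in the rest: 103 mm straight above the rest's origin.
- slat0 (a joint): Depth in m to which slat 0 of the panel is pressed in: 0 = top standing 5 mm above the frame, 0.005 = fully home, flush with the frame (hard stop). It starts 3.8 to 5 mm proud. The slat is 91 x 23 mm, its centre at y = -72 mm in the panel's frame.
- slat1 (a joint): Depth in m to which slat 1 of the panel is pressed in: 0 = top standing 5 mm above the frame, 0.005 = fully home, flush with the frame (hard stop). It starts 3.8 to 5 mm proud. The slat is 91 x 23 mm, its centre at y = -48 mm in the panel's frame.
- slat2 (a joint): Depth in m to which slat 2 of the panel is pressed in: 0 = top standing 5 mm above the frame, 0.005 = fully home, flush with the frame (hard stop). It starts 3.8 to 5 mm proud. The slat is 91 x 23 mm, its centre at y = -24 mm in the panel's frame.
- slat3 (a joint): Depth in m to which slat 3 of the panel is pressed in: 0 = top standing 5 mm above the frame, 0.005 = fully home, flush with the frame (hard stop). It starts 3.8 to 5 mm proud. The slat is 91 x 23 mm, its centre at y = 0 mm in the panel's frame.
- slat4 (a joint): Depth in m to which slat 4 of the panel is pressed in: 0 = top standing 5 mm above the frame, 0.005 = fully home, flush with the frame (hard stop). It starts 3.8 to 5 mm proud. The slat is 91 x 23 mm, its centre at y = 24 mm in the panel's frame.
- slat5 (a joint): Depth in m to which slat 5 of the panel is pressed in: 0 = top standing 5 mm above the frame, 0.005 = fully home, flush with the frame (hard stop). It starts 3.8 to 5 mm proud. The slat is 91 x 23 mm, its centre at y = 48 mm in the panel's frame.
- slat6 (a joint): Depth in m to which slat 6 of the panel is pressed in: 0 = top standing 5 mm above the frame, 0.005 = fully home, flush with the frame (hard stop). It starts 3.8 to 5 mm proud. The slat is 91 x 23 mm, its centre at y = 72 mm in the panel's frame.
- mug: white mug, 80 mm across, 90 mm tall, a bystander, to be left where it is. Origin at its underside.
- bowl: blue bowl, 130 mm across, 55 mm tall, a bystander, to be left where it is. Origin at its underside.
- jar: glass jar, 70 mm across, 100 mm tall, a bystander, to be left where it is. Origin at its underside.
- mill: dark wooden pepper mill, 52 mm across, 140 mm tall, a bystander, to be left where it is. Origin at its underside.
- spatula: black spatula lying flat, a bystander, to be left where it is. Origin at its underside.
- spoon: steel spoon lying flat, a bystander, to be left where it is. Origin at its underside.
- screwdriver: black-handled screwdriver lying flat, 160 mm long, a bystander, to be left where it is. Origin at its underside.

How it is judged:
By the outcome, as a careful person would: the job done as asked, in the order asked, and still so for the second after the job is handed in, with the robot touching nothing.
It also fails if it takes over 70 s, if anything falls off the work surface, if the arm or the gripper's body presses on something with over 40 N, if the wrist force passes 120 N, or if a joint passes its speed limit or range.

### The arm

A 7-joint arm with a two-finger parallel gripper is mounted at the origin on the work surface. World frame = base frame: x ahead of the robot, y to its left, z up, the work surface at z = 0. Lengths are in m, angles in rad, forces in N, time in s.
With the tool pointing down it reaches from about 0.4 to 0.925 m from the base axis. Payload 4.1 kg.
Tool frame: the origin (TCP) lies midway between the tips of the shut fingers; the grasp point (between the pads) lies 19 mm behind it; z points along the fingers, x is the direction in which the jaws open and shut, and the axes are right-handed (so a half turn about z gives the same grasp; the last joint's range is limited). The gripper opens to 85 mm and grips with 20 to 120 N. Pads are 22 mm wide; open, the fingers measure 114 mm over their backs; the gripper's body (76 mm by 85 mm) begins 54 mm behind the grasp point. The pads swing forward as they close: fully open they stand 13 mm farther back than shut.
Start: joints at [1.142, 0.398, 0.045, 1.537, -0.019, 1.207, -0.051], TCP at [0.211, -0.615, 0.231] pointing down, gripper open.
Joint ranges: [-2.82, 2.82], [-0.49, 2.23], [-1.37, 1.46], [0, 2.46], [-1.36, 4.5], [0.23, 2], [-2.94, 2.94]. Speed limits (rad/s): [2.57, 2.57, 3.14, 3.14, 3.14, 3.14, 3.14].

### API

Orientations are given as a rotation vector (axis times angle).
In Python, from rig import manip, cams, order, spotter gives the robot as it stands.
- The arm moves only by the shell command python3 -m handwheel 'ROWS' [FORCE]. ROWS is JSON, one flat list of numbers, 7 for each row, row after row: the shift along the tool's x, y, z in m, then the turn, a rotation vector about the tool's x, y, z in rad, then the closure, from 0 (fully open) to 1 (shut). In form: [tx, ty, tz, ax, ay, az, gripper, tx, ty, tz, ax, ay, az, gripper, ...]. A call has 1 to 5 rows; each row shifts and turns the pose as measured when the row begins, along the tool's axes as they then stand; what a row does not reach is not made up. A row lasts 1/12 s, in which the tool goes at most 41.7 mm and 7.16 degrees, less where a joint would pass 70% of its speed; a pose out of reach is approached as far as the arm can. A call is refused whole if a number of a shift passes 0.0417 or a number of a turn 0.125, either way. A call with a gripper value outside its range is refused whole. The fingers move at their own pace and stop on an object; FORCE is the grip in N (left out, the last holds). Time passes only in rows, so rows that do not move let the fingers close. It gives the time, the measured TCP pose, the force and the opening at its end, in the units of the state.
- manip.state(): the state, without advancing time (a new reading comes with each control period).
- cams.get_image(name): name is "side" or "top" or "wrist"; returns the picture (400x640x3 uint8, blue, green, red); there is no depth.
- cams.get_calibration(name): a dict with "fx", "fy", "cx", "cy" (pixels), "rvec" (rotation vector, rad) and "tvec" (3), from world to camera coordinates, as OpenCV has them. Camera axes: x right, y down, z forward; pixel columns grow to the right and rows downward; lengths in m; the calibration is good to about 2 mm. A picture is of the moment at which its call begins: read the wrist's pose just before it. get_calibration takes no time and is no camera call; for the wrist camera it gives the pose at the moment of the call.
- order.sign_off(): hands the job in, once; it reports no verdict.
Trained networks look in the newest picture that a camera, given by its name, has taken for a name from the list of things; names that differ only in an ending like _2 or _b are one class to them, and where a whole thing is asked for, a point or a joint stands for the part that bears it (a point fixed in the world has none). Each returns a list of dicts, best first, with "conf" (0 to 1); they miss things now and then, are a little off and sometimes report something else, mostly with a low value. They report only what shows in the picture. A call takes as long as a camera call.
- spotter.boxes_of(camera, thing): "bbox" ([left, top, width, height] in pixels, round what is visible of it).
- spotter.tip_of(camera, thing): "point" ([column, row] in pixels: a listed point, or the origin of a listed thing).
The state is a dict: "t": time; "qpos": joint angles; "joint_vel": joint speeds; "joint_efforts": joint torques, N m; "ee_pos": TCP position; "tool_rot": TCP orientation; "contact_force": force on the tool from outside, world axes, zero at the start; "wrist_torque": the same for the moment, N m; "finger_gap": opening from 0.0 (shut) to 1.0 (fully open).
Only numpy, scipy, OpenCV 4.12 (cv2) and the standard library are available. Lean on these libraries where they do the work, as an engineer would, in place of code of your own. Each camera call takes 0.05 s, during which the arm holds its last target. There are 200 camera calls.

## Working session

There is one attempt and no reset: what is moved stays moved. The work goes in short steps, Python scripts to look and compute and a shell command to move; the robot and the scene stay as the last step left them, time stands still between calls to the robot, and variables do not carry over. Pictures are saved under pics/ and viewed, about 8 in all and at most 12, crops included, and the job is handed in when it is done.

```bash
ls; mkdir -p pics; cat > h.py <<'E'
import numpy as np, cv2
from scipy.spatial.transform import Rotation as R
from rig import manip, cams, order, spotter
def ray(cam,px,cal=None):
    c=cal or cams.get_calibration(cam)
    K=np.array([[c['fx'],0,c['cx']],[0,c['fy'],c['cy']],[0,0,1]])
    M=R.from_rotvec(np.ravel(c['rvec'])).as_matrix(); t=np.ravel(c['tvec'])
    d=M.T@np.linalg.inv(K)@np.array([px[0],px[1],1.]); return -M.T@t,d
def atz(cam,px,z):
    o,d=ray(cam,px); return o+d*(z-o[2])/d[2]
def tri(c1,p1,c2,p2):
    o1,d1=ray(c1,p1);o2,d2=ray(c2,p2)
    s=np.linalg.lstsq(np.c_[d1,-d2],o2-o1,rcond=None)[0]
    a=o1+s[0]*d1;b=o2+s[1]*d2; return (a+b)/2,np.linalg.norm(a-b)
def proj(cam,P):
    c=cams.get_calibration(cam);K=np.array([[c['fx'],0,c['cx']],[0,c['fy'],c['cy']],[0,0,1]])
    return cv2.projectPoints(np.float64(P).reshape(-1,1,3),np.float64(c['rvec']),np.float64(c['tvec']),K,None)[0].reshape(-1,2)
def st():
    s=manip.state(); m=R.from_rotvec(s['tool_rot']).as_matrix()
    print('t',round(s['t'],2),'p',np.round(s['ee_pos'],4),'x',np.round(m[:,0],3),'z',np.round(m[:,2],3),'F',np.round(s['contact_force'],1),'T',np.round(s['wrist_torque'],2),'gap',round(float(s['finger_gap']),3),'q',np.round(s['qpos'],2)); return s,m
E
python3 - <<'E'
from h import *
np.set_printoptions(suppress=True,precision=4)
st()
ims=[]
for c in('top','side'):
    im=cams.get_image(c); cv2.imwrite(f'pics/{c}0.png',im)
    for n in('roller_grip','rest_seat','rest','panel_mid','panel','roller','slat0','slat6'):
        r=spotter.tip_of(c,n)[:2]; print(c,n,[(np.round(q['point'],1),round(q['conf'],2)) for q in r])
E
```

```text
pics
t 0.0 p [ 0.2103 -0.6143  0.2302] x [ 0.324 -0.946 -0.002] z [-0.001  0.002 -1.   ] F [ 0.   0.1 -0.2] T [-0.04  0.03  0.03] gap 0.998 q [ 1.14  0.4   0.05  1.54 -0.02  1.21 -0.05]
top roller_grip [(array([412.4, 195.6]), 0.74)]
top rest_seat [(array([415.5, 197. ]), 0.64)]
top rest [(array([405.6, 199.1]), 0.5)]
top panel_mid [(array([283.1, 239.5]), 0.64)]
top panel [(array([288.1, 236.7]), 0.79)]
top roller [(array([405.9, 194.7]), 0.79)]Traceback (most recent call last):
  File "<stdin>", line 8, in <module>
ValueError: it knows: bowl, jar, mill, mug, panel, panel_mid, rest, rest_seat, roller, roller_grip, screwdriver, spatula, spoon
```

```bash
python3 - <<'E'
from h import *
np.set_printoptions(suppress=True,precision=4)
T={'roller_grip':(412.4,195.6),'rest_seat':(415.5,197),'rest':(405.6,199.1),'panel_mid':(283.1,239.5),'panel':(288.1,236.7),'roller':(405.9,194.7)}
im=cams.get_image('side'); cv2.imwrite('pics/side0.png',im)
z={'roller_grip':.103,'rest_seat':.103,'rest':0,'panel_mid':.04,'panel':0,'roller':.01}
for n in T:
    r=spotter.tip_of('side',n)[:1]
    print(n,'topz',atz('top',T[n],z[n]))
    for q in r: print('  side',np.round(q['point'],1),round(q['conf'],2),atz('side',q['point'],z[n]),tri('top',T[n],'side',q['point']))
cv2.imwrite('pics/both.png',np.vstack([cv2.imread('pics/top0.png')[60:360],im[50:350]]))
for c in('top','side'):
    print(c,ray(c,(320,200)))
E
```

```text
roller_grip topz [ 0.5904 -0.2244  0.103 ]
  side [329.2 248.9] 0.84 [ 0.5922 -0.2269  0.103 ] (array([ 0.5915, -0.225 ,  0.1008]), np.float64(0.0016659711035305908))
rest_seat topz [ 0.5864 -0.2328  0.103 ]
rest topz [ 0.5924 -0.2289  0.    ]
  side [328.5 274.1] 0.69 [ 0.5886 -0.2372  0.    ] (array([ 0.5911, -0.2307, -0.0074]), np.float64(0.0043613748306471425))
panel_mid topz [0.4755 0.1349 0.04  ]
  side [295.6 188.6] 0.89 [0.4917 0.1409 0.04  ] (array([0.4837, 0.1349, 0.0445]), np.float64(0.016459525884613305))
panel topz [0.4841 0.1235 0.    ]
roller topz [ 0.6045 -0.228   0.01  ]
  side [329.5 275.4] 0.6 [ 0.5909 -0.251   0.01  ] (array([ 0.5993, -0.233 , -0.0101]), np.float64(0.01512669658249353))
top (array([0.4618, 0.0381, 1.1733]), array([ 0.1107, -0.0088, -0.9938]))
side (array([ 0.5394, -1.1926,  1.1345]), array([ 0.0229,  0.7556, -0.6546]))
```

View pics/both.png

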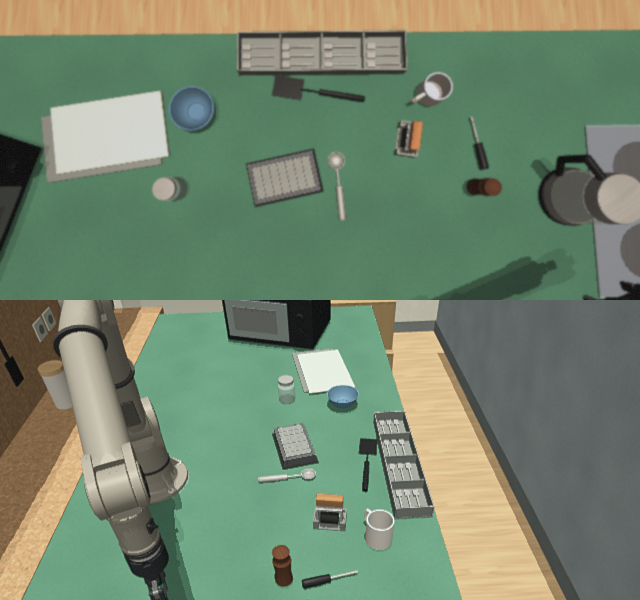

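```bash
python3 - <<'E'
from h import *
np.set_printoptions(suppress=True,precision=4)
im=cv2.imread('pics/top0.png')
b,g,r=[im[...,i].astype(int) for i in range(3)]
def big(m,box):
    M=np.zeros(m.shape,np.uint8); x,y,w,h=box; M[y:y+h,x:x+w]=m[y:y+h,x:x+w]
    c=max(cv2.findContours(M,cv2.RETR_EXTERNAL,cv2.CHAIN_APPROX_NONE)[0],key=cv2.contourArea); return cv2.minAreaRect(c)
rb=big((r>g+40)&(r>120),(390,160,50,70)); print('bar',rb)
c=cv2.boxPoints(rb); P=np.array([atz('top',p,.116) for p in c]); print(P, P.mean(0))
green=(g>r+25)&(g>b+8)
rp=big(~green,(235,195,92,85)); print('panel',rp)
c=cv2.boxPoints(rp); P=np.array([atz('top',p,.006) for p in c]); print(P,P.mean(0),[np.linalg.norm(P[i]-P[i-1]) for i in range(4)],[np.degrees(np.arctan2(*(P[i]-P[i-1])[1::-1])) for i in range(4)])
# side
s=cv2.imread('pics/side0.png');b,g,r=[s[...,i].astype(int) for i in range(3)]
green=(g>r+25)&(g>b+8)
cv2.imwrite('pics/z.png',np.hstack([cv2.resize(im[180:290,230:330],None,fx=4,fy=4,interpolation=2),cv2.resize(s[165:275,260:360],None,fx=4,fy=4,interpolation=2)]))
E
```

```text
bar ((415.89080810546875, 195.42832946777344), (8.646252632141113, 27.866636276245117), 6.709836959838867)
[[ 0.5532 -0.2134  0.116 ]
 [ 0.6285 -0.2249  0.116 ]
 [ 0.6255 -0.2482  0.116 ]
 [ 0.5502 -0.2365  0.116 ]] [ 0.5893 -0.2307  0.116 ]
panel ((283.9410705566406, 237.2390899658203), (44.681495666503906, 70.8296127319336), 77.27564239501953)
[[0.5251 0.2518 0.006 ]
 [0.5692 0.0471 0.006 ]
 [0.4403 0.0195 0.006 ]
 [0.3973 0.222  0.006 ]] [0.483  0.1351 0.006 ] [np.float64(0.1311766318717478), np.float64(0.2094369261673741), np.float64(0.13180542225809805), np.float64(0.20704579288816144)] [np.float64(13.146119226467192), np.float64(-77.84722909108028), np.float64(-167.89853554101987), np.float64(101.97332464533149)]
```

View pics/z.png

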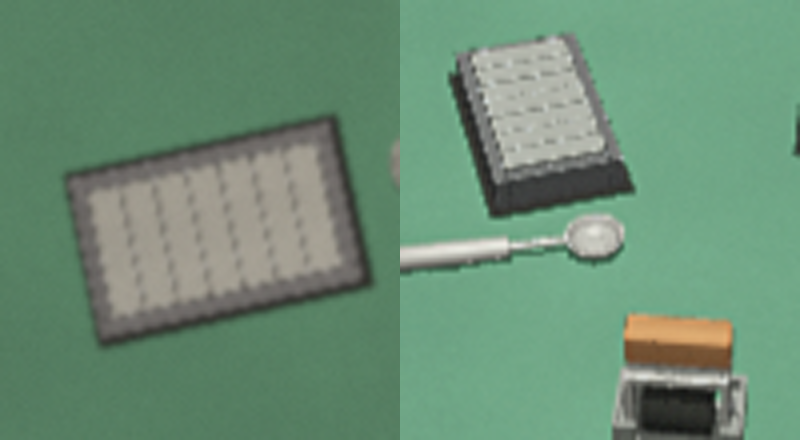

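```bash
cat >> h.py <<'E'
def to(p,ang):  # tool x heading ang deg (world), pointing down
    s,m=st(); d=m.T@(np.array(p)-s['ee_pos']); a=np.radians(ang)
    x=np.array([np.cos(a),np.sin(a),0]);z=np.array([0,0,-1.]);T=np.c_[x,np.cross(z,x),z]
    print('shift tool',np.round(d,4),'turn',np.round(R.from_matrix(m.T@T).as_rotvec(),4),'shift in final axes',np.round(T.T@(np.array(p)-s['ee_pos']),4))
E
python3 -m handwheel '[0,0,0,0,0,0.12,0, 0,0,0,0,0,0.12,0, 0,0,0,0,0,0.12,0, 0,0,0,0,0,0.123,0]'
python3 -c "
from h import *
to((.589,-.229,.23),-98.8)"
```

```text
t: 1.03
ee_pos: [0.2104, -0.6151, 0.2315]
tool_rot: [-2.027, 2.4, -0.001]
contact_force: [0.4, 0.3, -0.6]
finger_gap: 1.001
t 1.03 p [ 0.2104 -0.6151  0.2315] x [-0.168 -0.986  0.   ] z [ 0.001 -0.    -1.   ] F [ 0.4  0.3 -0.6] T [-0.03  0.04 -0.01] gap 1.001 q [ 1.08  0.4   0.14  1.54 -0.06  1.21 -0.52]
shift tool [-0.444  -0.3086  0.0017] turn [-0.0008 -0.0001 -0.0147] shift in final axes [-0.4395 -0.3151  0.0015]
```

```bash

python3 -m handwheel '[-0.032,-0.022,0,0,0,-0.014,0, -0.032,-0.022,0,0,0,0,0, -0.032,-0.022,0,0,0,0,0, -0.032,-0.022,0,0,0,0,0, -0.032,-0.022,0,0,0,0,0]'
python3 -m handwheel '[-0.032,-0.022,0,0,0,0,0, -0.032,-0.022,0,0,0,0,0, -0.032,-0.022,0,0,0,0,0, -0.032,-0.022,0,0,0,0,0, -0.032,-0.022,0,0,0,0,0]'
python3 -c "
from h import *
to((.589,-.229,.20),-98.8)"
```

```text
t: 1.45
ee_pos: [0.338, -0.4802, 0.2304]
tool_rot: [2.005, -2.406, 0.003]
contact_force: [0.5, 0.1, 0.1]
finger_gap: 1.001
t: 1.87
ee_pos: [0.4805, -0.3357, 0.2301]
tool_rot: [2.002, -2.408, 0.009]
contact_force: [-1.1, -0.9, -0.2]
finger_gap: 0.999
t 1.87 p [ 0.4805 -0.3357  0.2301] x [-0.183 -0.983  0.011] z [-0.004 -0.01  -1.   ] F [-1.1 -0.9 -0.2] T [-0.05 -0.02  0.02] gap 0.999 q [ 0.56  0.28 -0.04  1.7   0.02  1.16 -1.24]
shift tool [-0.125  -0.0872  0.0286] turn [ 0.0018 -0.0108 -0.03  ] shift in final axes [-0.122  -0.0909  0.0301]
```

```bash

python3 -m handwheel '[-0.03,-0.022,0.008,0,-0.01,-0.03,0, -0.03,-0.022,0.008,0,0,0,0, -0.03,-0.022,0.008,0,0,0,0, -0.028,-0.022,0.008,0,0,0,0, 0,0,0,0,0,0,0]'
python3 - <<'E'
from h import *
np.set_printoptions(suppress=True,precision=4)
s,m=st()
im=cams.get_image('wrist'); cv2.imwrite('pics/w1.png',im)
for n,z in(('roller_grip',.103),('rest',0),('rest_seat',.103)):
    for q in spotter.tip_of('wrist',n)[:1]: print(n,q,atz('wrist',q['point'],z))
b,g,r=[im[...,i].astype(int) for i in range(3)]
M=((r>g+40)&(r>110)).astype(np.uint8)
c=max(cv2.findContours(M,cv2.RETR_EXTERNAL,cv2.CHAIN_APPROX_NONE)[0],key=cv2.contourArea)
rb=cv2.minAreaRect(c);P=np.array([atz('wrist',p,.118) for p in cv2.boxPoints(rb)]);print(rb,P,P.mean(0))
to((.589,-.229,.12),-98.8)
E
```

```text
t: 2.28
ee_pos: [0.598, -0.2172, 0.1986]
tool_rot: [-2.057, 2.364, -0.003]
contact_force: [-0.3, 1.5, -0.1]
finger_gap: 1.005
t 2.28 p [ 0.598  -0.2172  0.1986] x [-0.138 -0.99  -0.005] z [ 0.007  0.004 -1.   ] F [-0.3  1.5 -0.1] T [ 0.1  -0.03  0.03] gap 1.005 q [ 0.37  0.4  -0.11  1.61  0.04  1.13 -1.46]
roller_grip {'point': [336.3, 209.5], 'conf': 0.76} [ 0.5842 -0.2412  0.103 ]
rest {'point': [390.3, 13.8], 'conf': 0.43} [ 0.7298 -0.3209  0.    ]
((338.0, 177.0), (40.0, 34.0), 90.0) [[ 0.6267 -0.2398  0.118 ]
 [ 0.6231 -0.2629  0.118 ]
 [ 0.5945 -0.2596  0.118 ]
 [ 0.5982 -0.2356  0.118 ]] [ 0.6106 -0.2495  0.118 ]
t 2.48 p [ 0.5922 -0.2285  0.2004] x [-0.152 -0.988  0.003] z [ 0.005 -0.004 -1.   ] F [ 0.4 -0.5  0.1] T [-0.    0.02  0.01] gap 1.0 q [ 0.38  0.39 -0.1   1.61  0.05  1.13 -1.46]
shift tool [0.0007 0.0035 0.0804] turn [-0.0051 -0.0034  0.0013] shift in final axes [0.0009 0.003  0.0804]
```

View pics/w1.png

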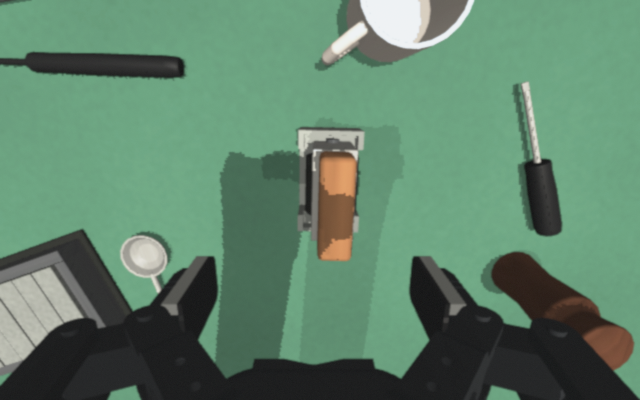

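```bash
python3 - <<'E'
from h import *
np.set_printoptions(suppress=True,precision=4)
s,m=st()
im=cams.get_image('wrist')
q=spotter.tip_of('wrist','roller_grip')[0]; print(q,atz('wrist',q['point'],.103))
b,g,r=[im[...,i].astype(int) for i in range(3)]
M=((r>g+15)).astype(np.uint8); M[:100]=0;M[300:]=0;M[:,:280]=0;M[:,400:]=0
c=max(cv2.findContours(M,cv2.RETR_EXTERNAL,cv2.CHAIN_APPROX_NONE)[0],key=cv2.contourArea)
rb=cv2.minAreaRect(c);P=np.array([atz('wrist',p,.117) for p in cv2.boxPoints(rb)]);print(rb,P,P.mean(0))
print([np.linalg.norm(P[i]-P[i-1]) for i in range(4)],[np.degrees(np.arctan2(*(P[i]-P[i-1])[1::-1])) for i in range(4)])
E
```

```text
t 2.48 p [ 0.5922 -0.2285  0.2004] x [-0.152 -0.988  0.003] z [ 0.005 -0.004 -1.   ] F [ 0.4 -0.5  0.1] T [-0.    0.02  0.01] gap 1.0 q [ 0.38  0.39 -0.1   1.61  0.05  1.13 -1.46]
{'point': [318.0, 199.9], 'conf': 0.79} [ 0.5913 -0.2336  0.103 ]
((319.0, 199.5), (107.0, 36.0), 90.0) [[ 0.6357 -0.2283  0.117 ]
 [ 0.6319 -0.2527  0.117 ]
 [ 0.5518 -0.242   0.117 ]
 [ 0.556  -0.2151  0.117 ]] [ 0.5939 -0.2345  0.117 ]
[np.float64(0.0807878554614225), np.float64(0.0247057864168518), np.float64(0.08083445041280021), np.float64(0.027246373563991396)] [np.float64(-9.416602137385164), np.float64(-98.8337196334061), np.float64(172.38460022628487), np.float64(81.09793322888173)]
```

```bash

python3 -m handwheel '[0.003,0.001,0.025,-0.004,-0.003,0,0, 0,0,0.025,0,0,0,0, 0,0,0.025,0,0,0,0, 0,0,0.025,0,0,0,0, 0,0,0.014,0,0,0,0]' 60
python3 -m handwheel '[0,0,0,0,0,0,0, 0,0,0,0,0,0,0]'
python3 -c "
from h import *
to((.591,-.232,.085),-98.6)"
```

```text
t: 3.0
ee_pos: [0.5916, -0.2443, 0.0919]
tool_rot: [-2.022, 2.396, -0.029]
contact_force: [0.1, 0.9, -0.6]
finger_gap: 0.999
t: 3.17
ee_pos: [0.5874, -0.2472, 0.089]
tool_rot: [-2.018, 2.405, -0.021]
contact_force: [0.7, 0.2, -0.4]
finger_gap: 0.999
t 3.17 p [ 0.5874 -0.2472  0.089 ] x [-0.174 -0.985  0.007] z [ 0.01  -0.009 -1.   ] F [ 0.7  0.2 -0.4] T [ 0.01 -0.01 -0.  ] gap 0.999 q [ 0.39  0.5  -0.09  1.72  0.06  0.91 -1.47]
shift tool [-0.0156 -0.0009  0.0039] turn [-0.0114 -0.0076 -0.0246] shift in final axes [-0.0155 -0.0013  0.004 ]
```

```bash

python3 -m handwheel '[-0.0155,-0.001,0.003,-0.011,-0.008,-0.024,0, 0,0,0,0,0,0,0]'
python3 -c "
from h import *
to((.591,-.232,.085),-98.6)"
```

```text
t: 3.33
ee_pos: [0.5912, -0.2333, 0.0877]
tool_rot: [-2.045, 2.383, -0.002]
contact_force: [-0.2, 1.2, 0.5]
finger_gap: 1.004
t 3.33 p [ 0.5912 -0.2333  0.0877] x [-0.152 -0.988 -0.   ] z [ 0.002 -0.    -1.   ] F [-0.2  1.2  0.5] T [ 0.1  -0.05  0.03] gap 1.004 q [ 0.38  0.51 -0.1   1.71  0.06  0.92 -1.46]
shift tool [-0.0012  0.0004  0.0027] turn [-0.0018  0.0002 -0.0025] shift in final axes [-0.0012  0.0004  0.0027]
```

Good; close with a last small correction.

```bash

python3 -m handwheel '[-0.001,0,0.002,0,0,0,0, 0,0,0,0,0,0,1, 0,0,0,0,0,0,1, 0,0,0,0,0,0,1, 0,0,0,0,0,0,1]' 60
python3 -m handwheel '[0,0,0,0,0,0,1, 0,0,0,0,0,0,1, 0,0,0,0,0,0,1, 0,0,0,0,0,0,1, 0,0,0,0,0,0,1]' 60
python3 - <<'E'
from h import *
st()
im=cams.get_image('wrist');cv2.imwrite('pics/w2.png',im)
E
```

```text
t: 3.75
ee_pos: [0.5947, -0.2319, 0.0901]
tool_rot: [-2.045, 2.378, -0.012]
contact_force: [0.7, 0.1, -0.1]
finger_gap: 0.454
t: 4.17
ee_pos: [0.595, -0.2323, 0.0906]
tool_rot: [-2.044, 2.378, -0.014]
contact_force: [-0.7, -0.9, 0.2]
finger_gap: 0.293
t 4.17 p [ 0.595  -0.2323  0.0906] x [-0.15  -0.989  0.001] z [ 0.01  -0.003 -1.   ] F [-0.7 -0.9  0.2] T [ 0.1  -0.02  0.07] gap 0.293 q [ 0.38  0.5  -0.1   1.71  0.06  0.92 -1.46]
```

View pics/w2.png

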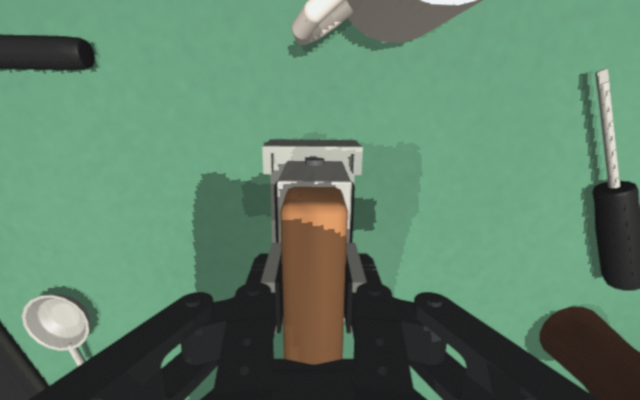

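```bash

python3 -m handwheel '[0,0,-0.008,0,0,0,1, 0,0,-0.008,0,0,0,1, 0,0,-0.008,0,0,0,1, 0,0,0,0,0,0,1]' 100
python3 -c "
from h import *
to((.595,-.232,.21),-98.6)"
```

```text
t: 4.55
ee_pos: [0.5917, -0.2315, 0.1134]
tool_rot: [-2.047, 2.381, -0.004]
contact_force: [0.7, -0.9, -4.6]
finger_gap: 0.288
t 4.55 p [ 0.5917 -0.2315  0.1134] x [-0.15  -0.989  0.   ] z [ 0.003 -0.001 -1.   ] F [ 0.7 -0.9 -4.6] T [-0.08 -0.12 -0.04] gap 0.288 q [ 0.38  0.48 -0.1   1.69  0.06  0.97 -1.46]
shift tool [ 0.     -0.0036 -0.0966] turn [-0.003  -0.0001 -0.0007] shift in final axes [ 0.     -0.0033 -0.0966]
```

```bash

python3 -m handwheel '[0,0,-0.02,0,0,0,1, 0,0,-0.025,0,0,0,1, 0,0,-0.025,0,0,0,1, 0,0,-0.02,0,0,-0.06,1, 0,0,0,0,0,-0.12,1]'
python3 -m handwheel '[0,0,0,0,0,-0.12,1, 0,0,0,0,0,-0.06,1, 0,0,0,0,0,0,1]'
python3 -c "
from h import *
to((.483,.135,.21),-77.9)"
```

```text
t: 4.97
ee_pos: [0.5883, -0.2304, 0.2044]
tool_rot: [2.257, -2.182, -0.008]
contact_force: [1.3, -0.5, -3.7]
finger_gap: 0.287
t: 5.22
ee_pos: [0.5884, -0.2306, 0.2067]
tool_rot: [2.457, -1.956, -0.004]
contact_force: [-0.0, 0.5, -4.0]
finger_gap: 0.286
t 5.22 p [ 0.5884 -0.2306  0.2067] x [ 0.224 -0.975 -0.001] z [-0.003  0.    -1.   ] F [-0.   0.5 -4. ] T [ 0.05 -0.04 -0.01] gap 0.286 q [ 0.44  0.39 -0.17  1.61  0.07  1.16 -1.1 ]
shift tool [-0.3799  0.0208 -0.0029] turn [0.0024 0.001  0.015 ] shift in final axes [-0.3796  0.0265 -0.0033]
```

```bash

python3 -m handwheel '[-0.02,0.003,0,0,0,0.01,1, -0.033,0.003,0,0,0,0,1, -0.035,0.003,0,0,0,0,1, -0.035,0.003,0,0,0,0,1, -0.035,0.003,0,0,0,0,1]'
python3 -m handwheel '[-0.035,0.003,0,0,0,0,1, -0.035,0.003,0,0,0,0,1, -0.03,0.003,0,0,0,0,1, -0.02,0.003,0,0,0,0,1, 0,0,0,0,0,0,1]'
python3 - <<'E'
from h import *
to((.498,.065,.15),-77.9)
im=cams.get_image('wrist');cv2.imwrite('pics/w3.png',im)
im2=cams.get_image('side');cv2.imwrite('pics/s3.png',cv2.resize(im2[120:320,220:420],None,fx=3,fy=3,interpolation=2))
E
```

```text
t: 5.63
ee_pos: [0.5387, -0.0877, 0.2043]
tool_rot: [2.412, -2.001, 0.003]
contact_force: [0.8, 0.3, -4.6]
finger_gap: 0.285
t: 6.05
ee_pos: [0.4978, 0.0429, 0.2029]
tool_rot: [2.415, -2.0, -0.005]
contact_force: [0.4, 0.1, -4.6]
finger_gap: 0.284
t 6.05 p [0.4978 0.0429 0.2029] x [ 0.186 -0.983  0.001] z [-0.007 -0.003 -1.   ] F [ 0.4  0.1 -4.6] T [ 0.08  0.03 -0.01] gap 0.284 q [ 0.12  0.17 -0.32  1.91  0.06  1.08 -1.62]
shift tool [-0.0218 -0.0047  0.0529] turn [ 0.007  -0.0013 -0.024 ] shift in final axes [-0.0216 -0.0049  0.0529]
```

View pics/w3.png

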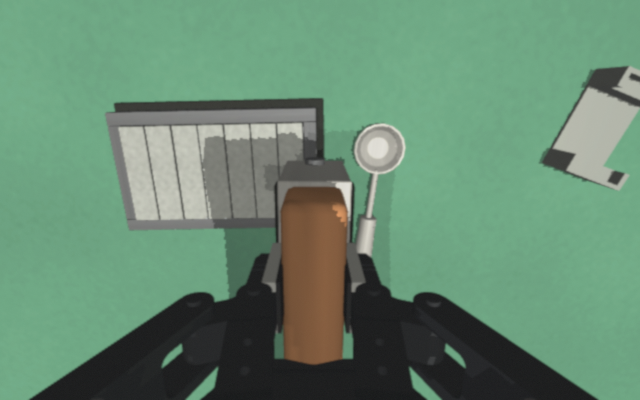

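```bash
python3 - <<'E'
from h import *
np.set_printoptions(suppress=True,precision=4)
print(ray('wrist',(320,200)))
for z in(.02,.03,.04):
    P=np.array([atz('wrist',p,z) for p in((108,113),(128,230),(317,108))])
    d=P[0]-P[1]; e=P[0]-P[2]
    print(z,P[:,:2].tolist(),np.linalg.norm(d),np.degrees(np.arctan2(d[1],d[0])),np.linalg.norm(e),np.degrees(np.arctan2(e[1],e[0])), 'ctr',((P[1]+P[2])/2)[:2])
E
```

```text
(array([0.5746, 0.0525, 0.3457]), array([-0.2983, -0.0814, -0.9512]))
0.02 [[0.5214516582480923, 0.2396964667929649], [0.40264385399575336, 0.21887350814618045], [0.5623066180716269, 0.04477403812442233]] 0.12061877945853941 9.94102797303751 0.1991579296443546 101.83760708160358 ctr [0.4825 0.1318]
0.03 [[0.5230838385279856, 0.23394881170709614], [0.4079234367210296, 0.21376511839112342], [0.5626845501032325, 0.0450105062824745]] 0.11691578003081017 9.941027973037514 0.1930437764187012 101.83760708160352 ctr [0.4853 0.1294]
0.04 [[0.5247160188078788, 0.2282011566212274], [0.41320301944630583, 0.20865672863606644], [0.5630624821348382, 0.04524697444052668]] 0.1132127806030808 9.941027973037516 0.1869296231930479 101.83760708160354 ctr [0.4881 0.127 ]
```

```bash

python3 -m handwheel '[-0.019,-0.005,0.015,0.007,0,-0.024,1, 0,0,0.02,0,0,0,1, 0,0,0.02,0,0,0,1, 0,0,0.008,0,0,0,1, 0,0,0,0,0,0,1]'
python3 -c "
from h import *
to((.4995,.0625,.125),-78)"
```

```text
t: 6.57
ee_pos: [0.5049, 0.0495, 0.1392]
tool_rot: [2.423, -1.997, 0.019]
contact_force: [-0.1, 0.0, -4.1]
finger_gap: 0.286
t 6.57 p [0.5049 0.0495 0.1392] x [ 0.191 -0.982  0.011] z [ 0.008 -0.009 -1.   ] F [-0.1  0.  -4.1] T [-0.03  0.04  0.  ] gap 0.286 q [ 0.09  0.25 -0.32  1.97  0.11  0.93 -1.67]
shift tool [-0.014   0.0029  0.014 ] turn [-0.0058 -0.0106 -0.0173] shift in final axes [-0.0139  0.0026  0.0142]
```

```bash

python3 -m handwheel '[-0.013,0.003,0.006,-0.006,-0.01,-0.017,1, 0,0,0.003,0,0,0,1, 0,0,0,0,0,0,1]'
python3 -c "
from h import *
to((.4995,.0625,.125),-78)"
for i in 1 2 3; do python3 -m handwheel '[0,0,0.002,0,0,0,1]'|egrep 'pos|force|^t:'; done
python3 -c "
from h import *
to((.4995,.0625,.115),-78)"
```

```text
t: 6.82
ee_pos: [0.5006, 0.0597, 0.1304]
tool_rot: [2.436, -1.983, 0.001]
contact_force: [-0.2, -0.5, -4.4]
finger_gap: 0.287
t 6.82 p [0.5006 0.0597 0.1304] x [ 0.203 -0.979  0.001] z [ 0.    -0.001 -1.   ] F [-0.2 -0.5 -4.4] T [-0.06 -0.04  0.01] gap 0.287 q [ 0.08  0.26 -0.33  1.98  0.11  0.91 -1.67]
shift tool [-0.003   0.0005  0.0054] turn [-0.0002 -0.0009 -0.0049] shift in final axes [-0.003   0.0005  0.0054]
t: 6.9
ee_pos: [0.5012, 0.06, 0.1291]
contact_force: [0.7, 1.1, -3.8]
t: 6.98
ee_pos: [0.5018, 0.0599, 0.1276]
contact_force: [-0.3, -0.7, -4.1]
t: 7.07
ee_pos: [0.5024, 0.0599, 0.126]
contact_force: [0.1, 0.2, -4.6]
t 7.07 p [0.5024 0.0599 0.126 ] x [ 0.203 -0.979  0.001] z [ 0.005 -0.    -1.   ] F [ 0.1  0.2 -4.6] T [ 0.06 -0.01  0.02] gap 0.284 q [ 0.08  0.27 -0.33  1.99  0.11  0.9  -1.67]
shift tool [-0.0031  0.0023  0.011 ] turn [-0.0045 -0.0014 -0.0052] shift in final axes [-0.0031  0.0023  0.011 ]
```

```bash

python3 -m handwheel '[-0.003,0.002,0.002,-0.004,0,-0.005,1]'|egrep 'pos|force'
python3 -m handwheel '[0,0,0.002,0,0,0,1]'|egrep 'pos|force'
python3 -m handwheel '[0,0,0.002,0,0,0,1]'|egrep 'pos|force'
python3 -m handwheel '[0,0,0.002,0,0,0,1]'|egrep 'pos|force'
python3 -m handwheel '[0,0,0.002,0,0,0,1]'|egrep 'pos|force'
python3 -m handwheel '[0,0,0.002,0,0,0,1]'|egrep 'pos|force'
python3 -c "
from h import *
to((.4995,.0625,.115),-78)"
```

```text
ee_pos: [0.5004, 0.0618, 0.1243]
contact_force: [0.1, -0.8, -5.2]
ee_pos: [0.5002, 0.0626, 0.1223]
contact_force: [-0.8, 0.1, -4.8]
ee_pos: [0.5006, 0.0626, 0.1208]
contact_force: [-1.9, 0.4, 6.4]
ee_pos: [0.5008, 0.0627, 0.1197]
contact_force: [-3.6, 0.0, 6.7]
ee_pos: [0.5008, 0.0628, 0.1186]
contact_force: [-2.6, -0.2, 6.1]
ee_pos: [0.5008, 0.0628, 0.1175]
contact_force: [-2.8, -0.4, 5.5]
t 7.57 p [0.5008 0.0628 0.1175] x [ 0.208 -0.978  0.003] z [ 0.003 -0.003 -1.   ] F [-2.8 -0.4  5.5] T [-0.1   0.81 -0.01] gap 0.285 q [ 0.07  0.28 -0.33  2.    0.12  0.89 -1.68]
shift tool [-0.      0.0013  0.0025] turn [-0.0019 -0.0031 -0.0001] shift in final axes [-0.      0.0013  0.0025]
```

```bash

python3 -m handwheel '[0,0,0.002,0,0,0,1]'|egrep 'pos|force'
python3 -m handwheel '[0,0,0.002,0,0,0,1]'|egrep 'pos|force'
python3 -m handwheel '[0,0,0.0015,0,0,0,1]'|egrep 'pos|force'
python3 -m handwheel '[0,0,0.0015,0,0,0,1]'|egrep 'pos|force'
python3 -c "
from h import *
to((.4995,.0625,.115),-78)"
```

```text
ee_pos: [0.5009, 0.0627, 0.1166]
contact_force: [-3.9, -1.3, 11.5]
ee_pos: [0.5012, 0.0628, 0.1165]
contact_force: [-6.0, -1.1, 17.4]
ee_pos: [0.5012, 0.0627, 0.1168]
contact_force: [-5.2, -1.3, 8.6]
ee_pos: [0.5011, 0.0627, 0.1168]
contact_force: [-3.8, -0.4, 7.8]
t 7.9 p [0.5011 0.0627 0.1168] x [ 0.207 -0.978  0.006] z [ 0.002 -0.005 -1.   ] F [-3.8 -0.4  7.8] T [-0.15  1.09 -0.02] gap 0.285 q [ 0.07  0.28 -0.33  2.    0.12  0.89 -1.69]
shift tool [-0.0001  0.0016  0.0018] turn [-0.0006 -0.0057 -0.0004] shift in final axes [-0.0001  0.0016  0.0018]
```

```bash

python3 -m handwheel '[-0.003,0.001,0.002,0,-0.005,0,1, -0.003,0,0.002,0,0,0,1]'|egrep 'pos|force|rot'
python3 -m handwheel '[-0.003,0,0.002,0,0,0,1, -0.003,0,0.002,0,0,0,1]'|egrep 'pos|force|rot'
python3 -m handwheel '[-0.003,0,0.002,0,0,0,1, -0.003,0,0.002,0,0,0,1]'|egrep 'pos|force|rot'
python3 -c "
from h import *
to((.485,.131,.115),-78)"
```

```text
ee_pos: [0.5008, 0.0647, 0.1168]
tool_rot: [2.438, -1.977, 0.012]
contact_force: [-3.8, -6.1, 12.8]
ee_pos: [0.5007, 0.0653, 0.1167]
tool_rot: [2.431, -1.975, 0.022]
contact_force: [-4.5, -6.3, 12.1]
ee_pos: [0.5006, 0.0658, 0.1167]
tool_rot: [2.424, -1.974, 0.032]
contact_force: [-4.8, -5.6, 11.8]
t 8.4 p [0.5006 0.0658 0.1167] x [ 0.203 -0.979  0.026] z [ 0.006 -0.025 -1.   ] F [-4.8 -5.6 11.8] T [-1.48  1.09  0.12] gap 0.288 q [ 0.05  0.28 -0.33  2.    0.15  0.89 -1.73]
shift tool [-0.0671  0.002  -0.    ] turn [-0.0008 -0.026  -0.0054] shift in final axes [-0.0671  0.0017  0.0017]
```

```bash

python3 -m handwheel '[-0.004,0,0.002,0,-0.025,-0.003,1, -0.004,0,0.002,0,-0.02,0,1]'|egrep 'pos|force|rot'
python3 -m handwheel '[-0.004,0,0.002,0,-0.015,0,1, -0.004,0,0.002,0,-0.015,0,1]'|egrep 'pos|force|rot'
python3 -c "
from h import *
to((.485,.131,.115),-78)"
```

```text
ee_pos: [0.5003, 0.0682, 0.1169]
tool_rot: [-2.435, 1.975, 0.011]
contact_force: [-3.9, -6.0, 11.6]
ee_pos: [0.4996, 0.0717, 0.1168]
tool_rot: [-2.421, 1.968, 0.041]
contact_force: [-5.0, -2.9, 9.7]
t 8.73 p [0.4996 0.0717 0.1168] x [ 0.204 -0.978 -0.034] z [-0.007  0.033 -0.999] F [-5.  -2.9  9.7] T [-0.71  1.2   0.03] gap 0.283 q [ 0.09  0.28 -0.34  1.99  0.08  0.88 -1.65]
shift tool [-0.0609  0.0022  0.0039] turn [-0.0001  0.0339 -0.0039] shift in final axes [-0.0611  0.002   0.0018]
```

```bash

python3 -m handwheel '[-0.004,0,0.002,0,0.005,-0.003,1, -0.004,0,0.002,0,0.005,0,1]'|egrep 'pos|force|rot'
python3 -m handwheel '[-0.004,0,0.002,0,0,0,1, -0.004,0,0.002,0,0,0,1]'|egrep 'pos|force|rot'
python3 -m handwheel '[-0.004,0,0.002,0,0,0,1, -0.004,0,0.002,0,0,0,1]'|egrep 'pos|force|rot'
python3 -c "
from h import *
to((.485,.131,.115),-78)"
```

```text
ee_pos: [0.4987, 0.0763, 0.1167]
tool_rot: [-2.426, 1.976, 0.025]
contact_force: [-5.6, -1.7, 11.5]
ee_pos: [0.4973, 0.0836, 0.1167]
tool_rot: [-2.426, 1.979, 0.022]
contact_force: [-5.8, -2.0, 12.7]
ee_pos: [0.4964, 0.0892, 0.1169]
tool_rot: [-2.429, 1.982, 0.016]
contact_force: [-3.6, -7.3, 13.2]
t 9.23 p [0.4964 0.0892 0.1169] x [ 0.2   -0.98  -0.012] z [-0.004  0.012 -1.   ] F [-3.6 -7.3 13.2] T [-1.87  1.03  0.05] gap 0.285 q [ 0.04  0.28 -0.35  1.99  0.11  0.89 -1.73]
shift tool [-0.0432  0.0027  0.0024] turn [ 0.0014  0.0121 -0.0077] shift in final axes [-0.0433  0.0024  0.0019]
```

```bash

python3 -m handwheel '[-0.004,0.001,0.002,0,-0.013,-0.006,1, -0.004,0,0.002,0,-0.013,0,1]'|egrep 'pos|force|rot'
python3 -m handwheel '[-0.004,0.001,0.002,0,-0.013,0,1, -0.004,0,0.002,0,-0.01,0,1]'|egrep 'pos|force|rot'
python3 -m handwheel '[-0.004,0,0.002,0,0.004,0,1, -0.004,0,0.002,0,0.006,0,1]'|egrep 'pos|force|rot'
python3 -m handwheel '[-0.004,0,0.002,0,0.006,0,1, -0.004,0,0.002,0,0.006,0,1]'|egrep 'pos|force|rot'
python3 -c "
from h import *
to((.485,.131,.115),-78)"
```

```text
ee_pos: [0.4955, 0.0936, 0.1168]
tool_rot: [-2.424, 1.966, 0.037]
contact_force: [-4.7, -2.9, 10.3]
ee_pos: [0.4941, 0.0997, 0.1166]
tool_rot: [-2.411, 1.959, 0.061]
contact_force: [-4.0, -0.5, 10.3]
ee_pos: [0.4928, 0.1065, 0.1166]
tool_rot: [-2.414, 1.969, 0.048]
contact_force: [-5.4, -1.3, 11.6]
ee_pos: [0.4921, 0.111, 0.1168]
tool_rot: [-2.423, 1.978, 0.025]
contact_force: [-3.8, -7.6, 12.1]
t 9.9 p [0.4921 0.111  0.1168] x [ 0.2   -0.98  -0.021] z [-0.004  0.02  -1.   ] F [-3.8 -7.6 12.1] T [-1.89  0.97  0.11] gap 0.285 q [ 0.02  0.28 -0.36  2.    0.1   0.88 -1.76]
shift tool [-0.021   0.003   0.0022] turn [-0.0006  0.0207 -0.0081] shift in final axes [-0.021   0.0028  0.0018]
```

```bash

python3 -m handwheel '[-0.004,0.001,0.002,0,-0.012,-0.006,1, -0.004,0.001,0.002,0,-0.012,0,1]'|egrep 'pos|force|rot'
python3 -m handwheel '[-0.004,0,0.002,0,-0.006,0,1, -0.004,0,0.002,0,-0.004,0,1]'|egrep 'pos|force|rot'
python3 -m handwheel '[-0.004,0,0.002,0,0.006,0,1, -0.004,0,0.002,0,0.008,0,1]'|egrep 'pos|force|rot'
python3 -m handwheel '[-0.004,0,0.002,0,0.008,0,1, -0.004,0,0.002,0,0.008,0,1]'|egrep 'pos|force|rot'
python3 -c "
from h import *
to((.480,.154,.115),-78)"
```

```text
ee_pos: [0.491, 0.1148, 0.1168]
tool_rot: [-2.42, 1.962, 0.041]
contact_force: [-1.7, -4.8, 8.8]
ee_pos: [0.4903, 0.1196, 0.1166]
tool_rot: [-2.414, 1.963, 0.047]
contact_force: [-5.3, -2.4, 12.0]
ee_pos: [0.489, 0.1261, 0.1165]
tool_rot: [-2.42, 1.975, 0.028]
contact_force: [-5.8, -0.8, 11.5]
ee_pos: [0.4875, 0.1341, 0.1165]
tool_rot: [-2.427, 1.984, 0.007]
contact_force: [-4.9, -1.8, 12.2]
t 10.57 p [0.4875 0.1341 0.1165] x [ 0.199 -0.98  -0.007] z [ 0.001  0.008 -1.   ] F [-4.9 -1.8 12.2] T [-0.33  1.39 -0.02] gap 0.29 q [-0.03  0.28 -0.37  1.99  0.12  0.88 -1.83]
shift tool [-0.021   0.0034  0.0017] turn [-0.0023  0.0072 -0.0093] shift in final axes [-0.021   0.0032  0.0015]
```

```bash

python3 -m handwheel '[-0.004,0.001,0.002,0,-0.012,-0.008,1, -0.004,0.001,0.002,0,-0.012,0,1]'|egrep 'pos|force|rot'
python3 -m handwheel '[-0.004,0,0.002,0,-0.012,0,1, -0.004,0,0.002,0,-0.008,0,1]'|egrep 'pos|force|rot'
python3 -m handwheel '[-0.004,0.001,0.002,0,0.004,0,1, -0.004,0,0.002,0,0.006,0,1]'|egrep 'pos|force|rot'
python3 -m handwheel '[-0.004,0,0.002,0,0.006,0,1, -0.004,0,0.002,0,0.006,0,1]'|egrep 'pos|force|rot'
python3 -c "
from h import *
to((.475,.178,.115),-78)"
```

```text
ee_pos: [0.4862, 0.14, 0.1166]
tool_rot: [-2.427, 1.963, 0.025]
contact_force: [-1.7, -3.7, 9.2]
ee_pos: [0.4851, 0.1465, 0.1163]
tool_rot: [-2.416, 1.958, 0.046]
contact_force: [-4.4, -2.5, 11.3]
ee_pos: [0.4835, 0.1538, 0.1163]
tool_rot: [-2.418, 1.966, 0.031]
contact_force: [-5.4, -0.5, 10.0]
ee_pos: [0.4827, 0.1589, 0.1163]
tool_rot: [-2.426, 1.975, 0.009]
contact_force: [-3.0, -7.1, 13.2]
t 11.23 p [0.4827 0.1589 0.1163] x [ 0.203 -0.979 -0.013] z [ 0.004  0.014 -1.   ] F [-3.  -7.1 13.2] T [-1.94  0.98  0.06] gap 0.282 q [-0.07  0.29 -0.38  1.99  0.12  0.88 -1.88]
shift tool [-0.0202  0.0037  0.0015] turn [-0.0063  0.0126 -0.0052] shift in final axes [-0.0202  0.0036  0.0013]
```

```bash

python3 -m handwheel '[-0.004,0.001,0.002,-0.003,-0.012,-0.005,1, -0.004,0.001,0.002,0,-0.012,0,1]'|egrep 'pos|force|rot'
python3 -m handwheel '[-0.004,0,0.002,0,-0.010,0,1, -0.004,0.001,0.002,0,-0.004,0,1]'|egrep 'pos|force|rot'
python3 -m handwheel '[-0.004,0.001,0.002,0,0.006,0,1, -0.004,0,0.002,0,0.008,0,1]'|egrep 'pos|force|rot'
python3 -m handwheel '[-0.004,0,0.002,0,0.006,0,1, -0.004,0,0.002,0,0.006,0,1]'|egrep 'pos|force|rot'
python3 -c "
from h import *
to((.470,.2015,.115),-78)"
```

```text
ee_pos: [0.4816, 0.1634, 0.1163]
tool_rot: [-2.424, 1.962, 0.029]
contact_force: [-1.9, -3.6, 9.4]
ee_pos: [0.4803, 0.1696, 0.1161]
tool_rot: [-2.415, 1.959, 0.042]
contact_force: [-2.7, -1.0, 8.6]
ee_pos: [0.4789, 0.1772, 0.116]
tool_rot: [-2.418, 1.968, 0.022]
contact_force: [-5.0, -1.4, 9.5]
ee_pos: [0.478, 0.1825, 0.1159]
tool_rot: [-2.427, 1.977, -0.001]
contact_force: [-2.3, -7.5, 13.9]
t 11.9 p [0.478  0.1825 0.1159] x [ 0.202 -0.979 -0.007] z [ 0.007  0.008 -1.   ] F [-2.3 -7.5 13.9] T [-2.15  0.97  0.02] gap 0.285 q [-0.11  0.29 -0.39  1.99  0.14  0.88 -1.94]
shift tool [-0.0202  0.004   0.001 ] turn [-0.0088  0.0066 -0.0058] shift in final axes [-0.0203  0.0039  0.0009]
```

```bash

python3 -m handwheel '[-0.004,0.001,0.002,-0.006,-0.013,-0.005,1, -0.004,0.001,0.002,0,-0.012,0,1]'|egrep 'pos|force|rot'
python3 -m handwheel '[-0.004,0,0.002,0,-0.010,0,1, -0.004,0.001,0.002,0,-0.004,0,1]'|egrep 'pos|force|rot'
python3 -m handwheel '[-0.004,0.001,0.002,0,0.006,0,1, -0.003,0,0.002,0,0.008,0,1]'|egrep 'pos|force|rot'
python3 -m handwheel '[-0.003,0,0.002,0,0.006,0,1, -0.002,0,0.002,0,0.006,0,1]'|egrep 'pos|force|rot'
python3 -c "
from h import *
to((.470,.2015,.115),-78)"
```

```text
ee_pos: [0.4771, 0.187, 0.116]
tool_rot: [-2.426, 1.964, 0.023]
contact_force: [-2.2, -4.6, 10.1]
ee_pos: [0.4758, 0.1932, 0.1158]
tool_rot: [-2.418, 1.962, 0.036]
contact_force: [-3.4, -2.1, 8.7]
ee_pos: [0.4745, 0.2002, 0.1157]
tool_rot: [-2.42, 1.97, 0.016]
contact_force: [-5.5, -1.6, 10.6]
ee_pos: [0.4732, 0.2068, 0.1155]
tool_rot: [-2.426, 1.976, 0.002]
contact_force: [-5.1, -1.3, 11.7]
t 12.57 p [0.4732 0.2068 0.1155] x [ 0.202 -0.979 -0.009] z [ 0.007  0.011 -1.   ] F [-5.1 -1.3 11.7] T [-0.27  1.42 -0.03] gap 0.283 q [-0.15  0.3  -0.4   1.98  0.14  0.88 -1.99]
shift tool [0.0045 0.0042 0.0005] turn [-0.0091  0.0089 -0.0057] shift in final axes [0.0045 0.0043 0.0005]
```

```bash

python3 -m handwheel '[0.002,0.001,0.0022,-0.005,0.006,-0.005,1, 0.004,0,0.0022,0,0.003,0,1, 0.004,0,0.0022,0,0.003,0,1, 0.004,0,0.0022,0,0,0,1]'|egrep 'pos|force|rot'
python3 -m handwheel '[0.004,0,0.0022,0,0,0,1, 0.004,0.001,0.0022,0,0,0,1, 0.004,0,0.0022,0,0,0,1, 0.004,0,0.0022,0,0,0,1]'|egrep 'pos|force|rot'
python3 -m handwheel '[0.004,0,0.0022,0,0,0,1, 0.004,0.001,0.0022,0,0,0,1, 0.004,0,0.0022,0,0,0,1, 0.004,0,0.0022,0,0,0,1]'|egrep 'pos|force|rot'
python3 -c "
from h import *
to((.485,.131,.115),-78)"
```

```text
ee_pos: [0.4749, 0.2003, 0.1156]
tool_rot: [-2.439, 1.97, -0.005]
contact_force: [-6.5, -1.5, 13.8]
ee_pos: [0.4772, 0.1895, 0.1158]
tool_rot: [-2.437, 1.967, -0.003]
contact_force: [-7.5, -0.7, 13.6]
ee_pos: [0.4795, 0.1781, 0.116]
tool_rot: [-2.436, 1.963, -0.001]
contact_force: [-7.1, -0.5, 13.7]
t 13.57 p [0.4795 0.1781 0.116 ] x [ 0.212 -0.977 -0.008] z [ 0.009  0.01  -1.   ] F [-7.1 -0.5 13.7] T [-0.13  1.8   0.05] gap 0.284 q [-0.1   0.29 -0.39  1.99  0.13  0.88 -1.92]
shift tool [0.0472 0.0047 0.0006] turn [-0.0104  0.008   0.0046] shift in final axes [0.0472 0.0044 0.001 ]
```

```bash

python3 -m handwheel '[0.004,0,0.0022,-0.004,0.004,0.004,1, 0.004,0,0.0022,0,0,0,1, 0.004,0,0.0022,0,0,0,1, 0.004,0,0.0022,0,0,0,1, 0.004,0,0.0022,0,0,0,1]'|egrep 'pos|force|rot'
python3 -m handwheel '[0.004,0,0.0022,0,0,0,1, 0.004,0.001,0.0022,0,0,0,1, 0.004,0,0.0022,0,0,0,1, 0.004,0,0.0022,0,0,0,1, 0.004,0,0.0022,0,0,0,1]'|egrep 'pos|force|rot'
python3 -m handwheel '[0.004,0,0.0022,0,0,0,1, 0.004,0,0.0022,0,0,0,1, 0.004,0,0.0022,0,0,0,1, 0.004,0,0.0022,0,0,0,1, 0.004,0,0.0022,0,0,0,1]'|egrep 'pos|force|rot'
python3 -c "
from h import *
to((.4995,.062,.115),-78)"
```

```text
ee_pos: [0.483, 0.1633, 0.1162]
tool_rot: [-2.437, 1.969, 0.002]
contact_force: [-6.2, 0.3, 13.7]
ee_pos: [0.4863, 0.148, 0.1163]
tool_rot: [-2.438, 1.965, 0.003]
contact_force: [-7.3, -0.2, 14.5]
ee_pos: [0.4898, 0.1321, 0.1165]
tool_rot: [-2.44, 1.963, 0.006]
contact_force: [-7.2, -0.7, 13.9]
t 14.82 p [0.4898 0.1321 0.1165] x [ 0.214 -0.977 -0.009] z [ 0.003  0.01  -1.   ] F [-7.2 -0.7 13.9] T [-0.18  1.71  0.16] gap 0.284 q [-0.03  0.28 -0.37  1.99  0.12  0.88 -1.81]
shift tool [0.0706 0.0055 0.0008] turn [-0.0054  0.0089  0.0064] shift in final axes [0.0706 0.0051 0.0015]
```

```bash

python3 -m handwheel '[0.004,0,0.0022,-0.004,0.004,0.006,1, 0.004,0,0.0022,0,0,0,1, 0.004,0,0.0022,0,0,0,1, 0.004,0,0.0022,0,0,0,1, 0.004,0,0.0022,0,0,0,1]'|egrep 'pos|force|rot'
python3 -m handwheel '[0.004,0,0.0022,0,0,0,1, 0.004,0.001,0.0022,0,0,0,1, 0.004,0,0.0022,0,0,0,1, 0.004,0,0.0022,0,0,0,1, 0.004,0,0.0022,0,0,0,1]'|egrep 'pos|force|rot'
python3 -m handwheel '[0.004,0,0.0022,0,0,0,1, 0.004,0,0.0022,0,0,0,1, 0.004,0,0.0022,0,0,0,1, 0.004,0,0.0022,0,0,0,1, 0.004,0,0.0022,0,0,0,1]'|egrep 'pos|force|rot'
python3 -m handwheel '[0.004,0,0.0022,0,0,0,1, 0.004,0,0.0022,0,0,0,1, 0.004,0,0.0022,0,0,0,1, 0.003,0,0.0022,0,0,0,1, 0.002,0,0.0022,0,0,0,1]'|egrep 'pos|force|rot'
python3 -c "
from h import *
to((.4995,.062,.115),-78)"
```

```text
ee_pos: [0.494, 0.1156, 0.1166]
tool_rot: [-2.44, 1.973, 0.005]
contact_force: [-7.4, -0.2, 13.6]
ee_pos: [0.4978, 0.0983, 0.1166]
tool_rot: [-2.441, 1.971, 0.004]
contact_force: [-6.4, -0.4, 13.2]
ee_pos: [0.502, 0.0802, 0.1166]
tool_rot: [-2.444, 1.971, 0.004]
contact_force: [-5.7, -0.1, 13.4]
ee_pos: [0.5059, 0.0638, 0.1166]
tool_rot: [2.445, -1.971, -0.002]
contact_force: [-7.0, 0.0, 14.5]
t 16.48 p [0.5059 0.0638 0.1166] x [ 0.212 -0.977 -0.   ] z [-0.002 -0.    -1.   ] F [-7.   0.  14.5] T [-0.21  1.55  0.07] gap 0.283 q [ 0.07  0.29 -0.33  1.98  0.12  0.89 -1.68]
shift tool [0.0004 0.0066 0.0016] turn [0.0017 0.0002 0.0041] shift in final axes [0.0004 0.0066 0.0016]
```

```bash

python3 -m handwheel '[0,0,-0.01,0,0,0,1, 0,0,-0.02,0,0,0,1, 0,0,-0.025,0,0,0,1, 0,0,-0.025,0,0,0,1, 0,0,-0.015,0,0,0,1]'
python3 -m handwheel '[0,0,0,0,0,0,1]' >/dev/null
python3 - <<'E'
from h import *
im=cams.get_image('wrist');cv2.imwrite('pics/w4.png',im)
to((.595,-.232,.20),-98.6)
E
```

```text
t: 16.9
ee_pos: [0.5026, 0.0622, 0.2104]
tool_rot: [2.438, -1.967, -0.012]
contact_force: [1.2, 0.5, -4.6]
finger_gap: 0.288
t 17.03 p [0.5042 0.0626 0.2119] x [ 0.211 -0.977 -0.   ] z [-0.007 -0.001 -1.   ] F [ 0.1 -0.5 -5.2] T [ 0.05 -0.    0.02] gap 0.281 q [ 0.09  0.18 -0.34  1.88  0.07  1.1  -1.63]
shift tool [ 0.3071 -0.0266  0.0117] turn [ 0.0067 -0.0011  0.363 ] shift in final axes [ 0.2777 -0.1339  0.0119]
```

View pics/w4.png

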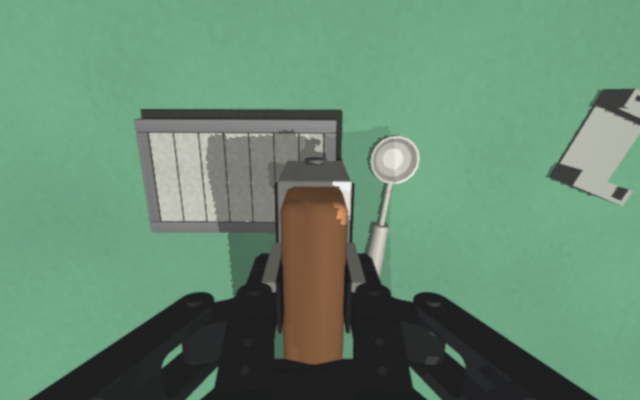

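```bash

python3 -m handwheel '[0.025,-0.003,0,0.006,0,0,1, 0.033,-0.003,0,0,0,0,1, 0.035,-0.003,0,0,0,0,1, 0.035,-0.003,0,0,0,0,1, 0.035,-0.003,0,0,0,0,1]'|egrep 'pos'
python3 -m handwheel '[0.035,-0.003,0,0,0,0,1, 0.035,-0.003,0,0,0,0,1, 0.03,-0.003,0,0,0,0,1, 0.02,-0.002,0,0,0,0.06,1, 0,0,0,0,0,0.1,1]'|egrep 'pos'
python3 -m handwheel '[0,0,0,0,0,0.1,1, 0,0,0,0,0,0.1,1, 0,0,0,0,0,0,1]'|egrep 'pos'
python3 -c "
from h import *
to((.592,-.232,.16),-98.6)"
```

```text
ee_pos: [0.5505, -0.0854, 0.2033]
ee_pos: [0.5851, -0.216, 0.1887]
ee_pos: [0.5813, -0.2194, 0.1797]
t 18.12 p [ 0.5813 -0.2194  0.1797] x [-0.158 -0.988  0.001] z [-0.037  0.005 -0.999] F [ 0.4 -0.1 -4.2] T [ 0.01 -0.07  0.01] gap 0.284 q [ 0.36  0.41 -0.1   1.63  0.05  1.14 -1.48]
shift tool [ 0.0108 -0.0132  0.0193] turn [ 0.0377 -0.0008 -0.0081] shift in final axes [ 0.0109 -0.0124  0.0197]
```

```bash

python3 -m handwheel '[0.0108,-0.0085,0.015,0.037,0,-0.008,1, 0,0,0,0,0,0,1, 0,0,0,0,0,0,1]'|egrep 'pos'
python3 - <<'E'
from h import *
to((.592,-.232,.16),-98.6)
a=cams.get_image('side');b=cams.get_image('wrist')
cv2.imwrite('pics/c5.png',np.hstack([cv2.resize(a[210:310,280:380],(400,400),interpolation=2),b[50:350,200:500][:, :] if 0 else cv2.resize(b[80:280,220:420],(400,400),interpolation=2)]))
to((.592,-.232,.13),-98.6)
E
```

```text
ee_pos: [0.5854, -0.2295, 0.159]
t 18.37 p [ 0.5854 -0.2295  0.159 ] x [-0.142 -0.99  -0.001] z [-0.008  0.002 -1.   ] F [ 0.6  0.8 -3.2] T [ 0.12 -0.11 -0.03] gap 0.284 q [ 0.38  0.43 -0.1   1.66  0.05  1.06 -1.45]
shift tool [ 0.0016 -0.0069 -0.0011] turn [0.0078 0.001  0.008 ] shift in final axes [ 0.0015 -0.0069 -0.001 ]
t 18.47 p [ 0.585  -0.2299  0.1591] x [-0.142 -0.99  -0.   ] z [-0.008  0.001 -1.   ] F [ 0.8 -0.7 -5. ] T [-0.01 -0.    0.04] gap 0.285 q [ 0.38  0.43 -0.1   1.66  0.05  1.07 -1.45]
shift tool [ 0.001  -0.0075  0.029 ] turn [0.0085 0.0002 0.0072] shift in final axes [ 0.001  -0.0073  0.0291]
```

View pics/c5.png

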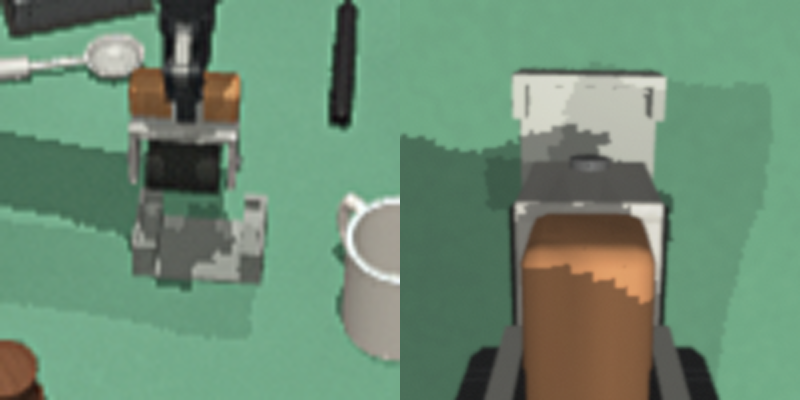

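```bash

python3 -m handwheel '[0.002,-0.008,0.005,0.008,0,0.007,1, 0,0,0.014,0,0,0,1, 0,0,0.014,0,0,0,1, 0,0,0.008,0,0,0,1, 0,0,0,0,0,0,1]'|egrep 'pos'
python3 - <<'E'
from h import *
to((.593,-.232,.103),-98.6)
E
```

```text
ee_pos: [0.5979, -0.2316, 0.1193]
t 18.88 p [ 0.5979 -0.2316  0.1193] x [-0.145 -0.989 -0.001] z [ 0.008 -0.001 -1.   ] F [-0.1  0.8 -5.9] T [0.07 0.09 0.04] gap 0.291 q [ 0.38  0.48 -0.1   1.68  0.05  0.98 -1.46]
shift tool [0.0011 0.005  0.0162] turn [-0.0078  0.0005  0.0042] shift in final axes [0.0011 0.0048 0.0163]
```

```bash

python3 -m handwheel '[0.001,0.004,0.004,-0.008,0,0.004,1, 0,0,0.004,0,0,0,1, 0,0,0,0,0,0,1]'|egrep 'pos'
python3 - <<'E'
from h import *
a=cams.get_image('side');b=cams.get_image('wrist')
cv2.imwrite('pics/c6.png',np.hstack([cv2.resize(a[210:310,280:380],(400,400),interpolation=2),cv2.resize(b[80:280,220:420],(400,400),interpolation=2)]))
to((.593,-.232,.103),-98.6)
E
```

```text
ee_pos: [0.595, -0.2316, 0.1117]
t 19.23 p [ 0.5953 -0.2319  0.1124] x [-0.149 -0.989 -0.   ] z [ 0.002 -0.    -1.   ] F [-0.   0.4 -4.5] T [-0.04  0.01  0.01] gap 0.282 q [ 0.38  0.48 -0.1   1.68  0.05  0.97 -1.46]
shift tool [0.0004 0.0022 0.0094] turn [-0.0019  0.0003  0.0009] shift in final axes [0.0004 0.0022 0.0094]
```

View pics/c6.png

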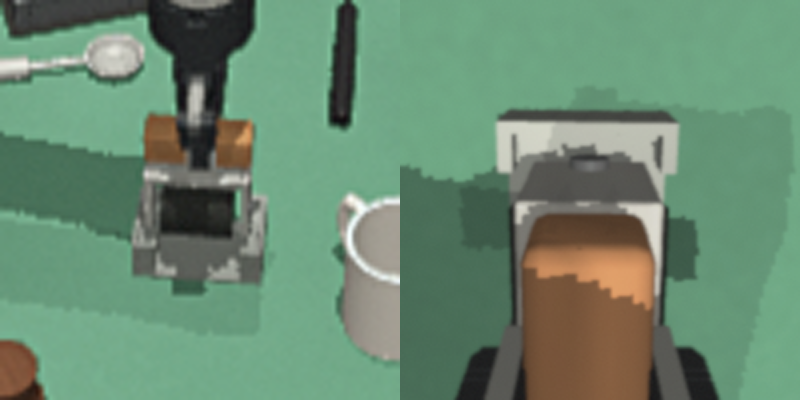

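```bash

python3 -m handwheel '[0,0.001,0.005,-0.002,0,0,1, 0,0,0.004,0,0,0,1]'|egrep 'pos|force'
python3 -m handwheel '[0,0,0.003,0,0,0,1]'|egrep 'pos|force'
python3 -m handwheel '[0,0,0.003,0,0,0,1]'|egrep 'pos|force'
python3 -m handwheel '[0,0,0.003,0,0,0,1]'|egrep 'pos|force'
python3 -m handwheel '[0,0,0.002,0,0,0,1]'|egrep 'pos|force'
python3 -c "
from h import *
to((.593,-.232,.0906),-98.6)"
```

```text
ee_pos: [0.5956, -0.2323, 0.1048]
contact_force: [-0.6, 0.4, -5.0]
ee_pos: [0.5957, -0.2324, 0.1017]
contact_force: [0.2, 0.2, -3.7]
ee_pos: [0.5957, -0.2324, 0.0984]
contact_force: [0.4, 0.1, -5.0]
ee_pos: [0.5958, -0.2324, 0.0951]
contact_force: [0.5, 0.4, -4.2]
ee_pos: [0.5955, -0.2324, 0.0925]
contact_force: [-0.6, 0.1, -4.4]
t 19.73 p [ 0.5955 -0.2324  0.0925] x [-0.149 -0.989  0.   ] z [ 0.004 -0.001 -1.   ] F [-0.6  0.1 -4.4] T [-0.02  0.   -0.02] gap 0.286 q [ 0.38  0.51 -0.1   1.7   0.06  0.93 -1.46]
shift tool [-0.      0.0026  0.0019] turn [-0.0037 -0.0005  0.0005] shift in final axes [-0.      0.0026  0.0019]
```

```bash

python3 -m handwheel '[0,0,0.001,0,0,0,1]'|egrep 'pos|force'
python3 -m handwheel '[0,0,0.001,0,0,0,1]'|egrep 'pos|force'
python3 -m handwheel '[0,0,0.001,0,0,0,1]'|egrep 'pos|force'
python3 -m handwheel '[0,0,0.001,0,0,0,1]'|egrep 'pos|force'
python3 -c "
from h import *
to((.593,-.232,.0906),-98.6)"
```

```text
ee_pos: [0.5953, -0.2323, 0.091]
contact_force: [-1.1, 0.5, -4.5]
ee_pos: [0.5953, -0.2324, 0.0909]
contact_force: [-4.5, 0.3, 9.0]
ee_pos: [0.5954, -0.2324, 0.0909]
contact_force: [-2.9, 1.5, 3.7]
ee_pos: [0.5954, -0.2324, 0.0909]
contact_force: [-2.9, 1.0, 3.4]
t 20.07 p [ 0.5954 -0.2324  0.0909] x [-0.149 -0.989  0.   ] z [ 0.003 -0.001 -1.   ] F [-2.9  1.   3.4] T [ 0.35  0.71 -0.01] gap 0.287 q [ 0.38  0.51 -0.1   1.7   0.06  0.93 -1.46]
shift tool [-0.0001  0.0024  0.0003] turn [-0.0028 -0.0003  0.0001] shift in final axes [-0.0001  0.0024  0.0003]
```

Seated at the same height as at the start. Release and rise.

```bash

python3 -m handwheel '[0,0,0,0,0,0,0.6, 0,0,0,0,0,0,0.4, 0,0,0,0,0,0,0, 0,0,0,0,0,0,0, 0,0,0,0,0,0,0]' 40
python3 -m handwheel '[0,0,0,0,0,0,0, 0,0,0,0,0,0,0, 0,0,0,0,0,0,0, 0,0,-0.01,0,0,0,0, 0,0,-0.01,0,0,0,0]'
python3 -m handwheel '[0,0,-0.02,0,0,0,0, 0,0,-0.03,0,0,0,0, 0,0,-0.03,0,0,0,0, 0,0,-0.03,0,0,0,0, 0,0,-0.02,0,0,0,0]'
python3 - <<'E'
from h import *
np.set_printoptions(suppress=True,precision=4)
st()
a=cams.get_image('side');b=cams.get_image('top');
q=spotter.tip_of('top','roller_grip')[:1];print(q,q and atz('top',q[0]['point'],.103))
cv2.imwrite('pics/c7.png',np.hstack([cv2.resize(a[200:320,270:390],(400,400),interpolation=2),cv2.resize(b[100:300,230:430],(400,400),interpolation=2)]))
o=cv2.imread('pics/top0.png')
for n in('mug','bowl','jar','mill','spatula','spoon','screwdriver'):
    q=spotter.tip_of('top',n)[:1]; print(n,q and (q[0]['point'],round(q[0]['conf'],2)))
d=cv2.absdiff(cv2.imread('pics/side0.png'),a).max(2)>50; ys,xs=np.nonzero(d); print(np.histogram2d(ys,xs,bins=[8,8],range=[[0,400],[0,640]])[0].astype(int))
E
```

```text
t: 20.48
ee_pos: [0.5992, -0.2336, 0.0932]
tool_rot: [-2.045, 2.377, -0.016]
contact_force: [-0.2, -0.4, -0.2]
finger_gap: 0.941
t: 20.9
ee_pos: [0.5979, -0.2331, 0.1121]
tool_rot: [-2.046, 2.378, -0.011]
contact_force: [-0.7, -0.9, -0.3]
finger_gap: 1.0
t: 21.32
ee_pos: [0.5944, -0.2319, 0.2484]
tool_rot: [-2.048, 2.38, -0.004]
contact_force: [-0.1, 0.4, -0.1]
finger_gap: 1.005
t 21.32 p [ 0.5944 -0.2319  0.2484] x [-0.149 -0.989  0.   ] z [ 0.003 -0.001 -1.   ] F [-0.1  0.4 -0.1] T [-0.04 -0.   -0.03] gap 1.005 q [ 0.38  0.36 -0.1   1.54  0.04  1.23 -1.45]
[{'point': [414.4, 194.0], 'conf': 0.71}] [ 0.5947 -0.2301  0.103 ]
mug ([427.9, 154.5], 0.92)
bowl ([198.2, 169.8], 0.85)
jar ([174.4, 249.3], 0.67)
mill []
spatula ([320.5, 150.1], 0.92)
spoon ([340.4, 243.8], 0.68)
screwdriver ([176.9, 248.8], 0.41)
[[ 713 1906  394    0    0    0    0    0]
 [ 968 2920 1118 2186  391    0    0    0]
 [ 660 2623    0  816 1172    0    0    0]
 [ 118 1646  103  175  839    0    0    0]
 [   0 2381 1358  717  299    0    0    0]
 [   0 2377  812  663   63    0    0    0]
 [   0 1079 1365    0    0    0    0    0]
 [   0   81 1686    0    0    0    0    0]]
```

View pics/c7.png

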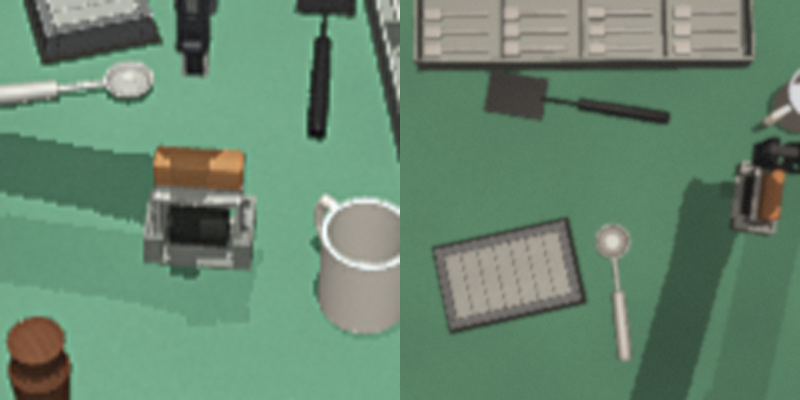

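```bash
python3 -c "
from h import *
st(); print(order.sign_off())"
```

```text
t 21.82 p [ 0.5929 -0.2314  0.2426] x [-0.149 -0.989 -0.001] z [-0.004  0.002 -1.   ] F [-0.7 -0.6 -0.1] T [ 0.02 -0.01  0.01] gap 0.997 q [ 0.38  0.37 -0.1   1.55  0.04  1.23 -1.45]
the job is handed in; nothing more can be done
None
```

I rolled all seven slats down, stood the roller back upright in its rest and let go. The job was handed in at about 22 s.

**Rolling:** I made one pass along the panel and one back, pressing with about 13–20 N; the highest reading was about 22 N. Force was read only at the end of each command, so a brief higher peak would not show. On the way back the wheel height matched the first pass to about 0.2 mm. There were no bumps, and the wrist and top pictures show the slats flush.

**Rest:** The roller sits at the same height as at the start (0.0909 m against 0.0906 m). The pictures show it upright and free, with the open gripper about 15 cm above where it let go.

**Checks that were incomplete or disagreed:**
- **Slat depth:** I could not read it directly. The height profile bends by about 0.4 mm from a straight line, which I put down to arm or grip flex.
- **Bystanders:** The mug, spoon, spatula and pepper mill look unmoved in the last pictures. For the bowl and jar I only have the network's readings, 8–9 px from where they showed in the first picture and not checked further. The network missed the mill and placed the screwdriver at the jar, so the screwdriver's position is not confirmed at the end. The arm passed well above all of them.

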